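# Lay a riser block in the inspection nest

## Task

Bring the standing aluminium riser block upright up to the nest's low front edge, square to it and centred between the rails, then push it high up so that it tips over the edge and lies on its side in the nest. Then push it along the bed, past the sprung side shoe, fully home by feel, with a light but definite press that pushes the sprung button in the micrometer's tip right in, and let go with the block still touching it. Never press hard against the front edge or the micrometer, and leave the other items where they stand.

Things in the scene. Friction and masses are not known exactly. Their poses are not given: they have to be found in the camera images.
- riser: Loose bare-metal (aluminium) block standing on end: 40 mm thick (its x), 50 mm wide (its y), 100 mm tall (its z), about 0.55 kg (+-20 percent). Origin: centre of its foot face (underside while it stands). At the start its x is within 0.4 rad of the nest's x; it stands 25 to 65 mm short of the nest's front edge, up to 30 mm off its centre line.
- head (a point): Centre of the block's head face (its top while it stands, 100 mm from the foot). The block is tipped towards +x and lands on its 50 x 100 mm front face, head towards the micrometer, the foot end mostly still overhanging the front edge by 5 to 40 mm. When home, this face rests on the micrometer's tip.
- nest: Fixed black nest. Origin: middle of its front edge, at table level; x points along it, from front edge to micrometer, y to the left of that, z up. Its bed is a plate 12 mm thick and 110 mm wide, x = 0 to 165 mm. Rails from x = 12 mm on leave a channel 55 mm wide (y = -27.5 to 27.5 mm); they stand 17 mm above the bed, the upper half flared out at 45 degrees. The left (+y) rail ends at x = 90 mm.
- edge (a point): Middle of the top of the nest's front edge, 12 mm above the table, axes as the nest's. This 12 mm step, facing -x, is the low stop for the foot of the standing block, which tips over it.
- shoe: Sprung steel shoe in the left side of the channel: an upright gable ridge with 20 degree flanks, 15 mm high, 7.5 mm into the channel, at 120 mm from the front edge; its flank begins at 99 mm. Origin: foot of the ridge. The block's head pushes it aside to the left (about 2.5 mm, 1300 N/m): sliding past takes up to about 15 N in all, more than on the free bed (2 to 6 N).
- micrometer: Fixed micrometer head in a bracket (57 mm tall, front face at x = 148 mm of the nest); axes as the nest's. Its round spindle points back at the block, 32 mm above the table; how far it is screwed out varies and is not measured: its end lies at x = 126 to 138 mm of the nest. A brass button stands 2 mm out of it, sprung (1 to 2 N). Delicate: press 5 to 15 N beyond the sliding force; over 22 N on it is ramming.
- lens_post: A lens in a black ring on a short post, 99 mm tall, beyond the micrometer, to the left. A bystander: leave it. Origin: its underside.
- mirror_post: A square black mirror mount on a short post, 97 mm tall, beyond the micrometer, to the right. A bystander: leave it. Origin: its underside.
- stub_post: A short empty post on a black foot, 57 mm tall, right of the nest. A bystander: leave it. Origin: its underside.
- hexdriver: A screwdriver, 160 mm long, lying left of the nest's front. A bystander: leave it. Origin: its underside.
- spanner: A 130 mm wrench lying right of the block. A bystander: leave it. Origin: its underside.
- lens_tube: A black ring 31 mm across and 20 mm high, left of the nest. A bystander: leave it. Origin: its underside.
- cleaner: A small jar, 36 mm across, 75 mm tall, right of the nest. A bystander: leave it. Origin: its underside.

How it is judged:
On the way, in this order (a step that is already met when the one before it is completed fails the run):
1. the block stands upright against the front edge (gap under 4 mm), square to it within 6 degrees and centred within 5 mm (angle between riser's own z axis and vertical below 0.08 rad and x of riser in the frame of nest between -0.024 and -0.017 m and z of riser in the frame of nest below 0.004 m and y of riser in the frame of nest between -0.005 and 0.005 m and angle between the x axis of riser and the x axis of nest, either way round below 0.105 rad), for 0.2 s.
2. the block lies on its side on the bed, between the rails (within 5 degrees of flat) (angle between riser's own z axis and vertical between 1.48 and 1.66 rad and angle between riser's own x axis and vertical above 3.05 rad and z of head in the frame of nest below 0.036 m and x of head in the frame of nest above 0.05 m), for 0.2 s.
3. the block's head is pressed against the micrometer tip with at least 4 N (contact force between riser and micrometer above 4 N), for 0.02 s.
At the end, for the whole second after the job is handed in: The block lies flat on its front face on the nest's bed between the rails (within 4 degrees), its head past the shoe's ridge, still touching the micrometer's sprung tip (over 0.3 N) and within 6 mm of the centre line, at rest and released (angle between riser's own z axis and vertical between 1.5 and 1.64 rad and angle between riser's own x axis and vertical above 3.05 rad and contact force between riser and micrometer above 0.3 N and x of head in the frame of nest above 0.12 m and y of head in the frame of nest between -0.006 and 0.006 m and z of head in the frame of nest below 0.035 m and contact force between each of the fingers, the arm and anything else below 0.1 N and linear speed of riser below 0.01 m/s).
It fails at once if the standing block is pressed against the nest's front edge with more than 30 N (angle between riser's own z axis and vertical below 0.15 rad and contact force between riser and nest above 30 N).
It fails at once if the block is pressed against the micrometer with more than 22 N (contact force between riser and micrometer above 22 N).
It fails at once if another item on the table is moved by more than 15 mm (distance of any of lens_post, mirror_post, stub_post, hexdriver, spanner, lens_tube, cleaner from where it was at the start of the episode above 0.015 m).
It also fails if it takes over 64 s, if anything falls off the work surface, if the arm or the gripper's body presses on something with over 40 N, if the wrist force passes 120 N, or if a joint passes its speed limit or range.

## Robot

A 6-joint arm with a two-finger parallel gripper is mounted at the origin on the work surface. World frame = base frame: x ahead of the robot, y to its left, z up, the work surface at z = 0. Lengths are in m, angles in rad, forces in N, time in s.
With the tool pointing down it reaches from about 0.3 to 0.825 m from the base axis. Payload 5.4 kg.
Tool frame: the origin (TCP) lies midway between the tips of the shut fingers; the grasp point (between the pads) lies 19 mm behind it; z points along the fingers, y is the line along which they close (so a half turn about z gives the same grasp; the last joint's range is limited). The gripper opens to 92 mm and grips with 3 to 60 N. Pads are 20 mm wide; open, the fingers measure 128 mm over their backs; the gripper's body (75 mm by 189 mm) begins 69 mm behind the grasp point.
Start: joints at [0.916, 0.158, 1.597, -0, 1.386, -0.21], TCP at [0.247, 0.519, 0.215] pointing down, gripper open.
Joint ranges: [-2.91, 2.91], [-0.94, 2.29], [0.18, 2.7], [-1.29, 4.43], [0.17, 2.64], [-3, 3]. Speed limits (rad/s): [2.57, 2.57, 3.14, 3.14, 3.14, 3.14].

## Interface

Orientations are given as a rotation vector (axis times angle).
In Python, from workcell import * gives the robot as it stands.
- The arm moves only by the tool drive_tool, never from a script. Its argument "rows" is one flat list of numbers, 4 for each row, row after row: the shift along the tool's x, y, z each as a share of 0.2 m, from -1 to 1, then the turn about the tool's z as a share of pi/2 rad, from -1 to 1. A call has 1 to 20 rows; each row is the pose to reach, as a shift and turn from the pose commanded when the call began, along the tool's axes at that moment; what a row does not reach only later rows make up. A row lasts 1/10 s, in which the tool goes at most 50 mm and 8.59 degrees, less where a joint would pass 70% of its speed; a pose out of reach is approached as far as the arm can. A call with a number of a shift or a turn outside -1 to 1 is refused whole. A call with a gripper value outside its range is refused whole. "jaw" is the finger opening in mm, from 0 to 91.9, set as the call begins (left out, the last holds). The fingers move at their own pace and stop on an object; the grip force is fixed at half the most. Time passes only in rows, so rows that repeat a pose let the fingers close. It gives the time, the measured TCP pose, the force and the opening at its end, in the units of the state.
- state(): the state, without advancing time (a new reading comes with each control period).
- capture(name): name is "scene" or "side" or "wrist"; returns (picture, depth): 480x640x3 uint8, red, green, blue; 480x640 float32, m along the optical axis (not along the pixel's ray), 0 where there is no reading.
- camera_info(name): a dict with "mtx" (3x3 intrinsics, pixels), "world_to_cam" (4x4, takes a point from world to camera coordinates). Camera axes: x right, y down, z forward; pixel columns grow to the right and rows downward; lengths in m; the calibration is good to about 2 mm. A picture is of the moment at which its call begins: read the wrist's pose just before it. camera_info takes no time and is no camera call; for the wrist camera it gives the pose at the moment of the call.
- sign_off(): hands the job in, once; it reports no verdict.
The state is a dict: "time_s": time; "joint_pos": joint angles; "qvel": joint speeds; "tau": joint torques, N m; "tcp_pos": TCP position; "ee_rot": TCP orientation; "contact_force": force on the tool from outside, world axes, zero at the start; "torque": the same for the moment, N m; "opening": opening from 0.0 (shut) to 1.0 (fully open).
Only numpy, scipy, OpenCV 4.12 (cv2) and the standard library are available. Lean on these libraries where they do the work, as an engineer would, in place of code of your own. Each camera call takes 0.05 s, during which the arm holds its last target. There are 200 camera calls.

## Working session

There is one attempt and no reset: what is moved stays moved. The work goes in short steps, Python scripts to look and compute and a tool call to move; the robot and the scene stay as the last step left them, time stands still between calls to the robot, and variables do not carry over. Pictures are saved under pics/ and viewed, on a budget of 13 in all, crops included, one or two more only if the job needs it, and the job is handed in when it is done.

Besides the shell and the picture viewer there is one more tool, called as name(argument=value, ...) on one line, values as JSON. drive_tool: Moves the arm, as the interface text tells. Shift numbers are shares of 0.2 m and turn numbers shares of pi/2 rad, none past 1 either way. Its arguments: {"type":"object","properties":{"rows":{"type":"array"},"jaw":{"type":"number"}},"required":["rows"]}

```bash
ls; mkdir -p pics
cat > h.py <<'E'
from workcell import *
import numpy as np, cv2
from scipy.spatial.transform import Rotation as R
def save(cam,name,dep=True):
    info=camera_info(cam); im,d=capture(cam)
    cv2.imwrite(f'pics/{name}.png',im[:,:,::-1]); np.savez(f'pics/{name}.npz',im=im,d=d,K=info['mtx'],T=info['world_to_cam'])
def world(name):
    z=np.load(f'pics/{name}.npz'); d=z['d']; K=z['K']; T=np.linalg.inv(z['T'])
    v,u=np.mgrid[:480,:640]; P=np.stack([(u-K[0,2])/K[0,0]*d,(v-K[1,2])/K[1,1]*d,d],-1)
    W=P@T[:3,:3].T+T[:3,3]; W[d==0]=np.nan; return W,z['im']
E
python3 - <<'E'
from h import *
s=state(); print(s)
for c in('scene','side'):
    save(c,c+'0'); i=camera_info(c); print(c,i['mtx'][0,0],np.linalg.inv(i['world_to_cam']).round(3))
a=cv2.imread('pics/scene0.png');b=cv2.imread('pics/side0.png')
cv2.imwrite('pics/both0.png',cv2.resize(np.vstack([a,b]),(450,675))[:600] if 0 else cv2.resize(np.hstack([a,b]),(800,300)))
E
```

```text
pics
{'time_s': 0.0, 'joint_pos': array([ 9.15905874e-01,  1.59034964e-01,  1.59817395e+00, -1.52992468e-05,
        1.38618164e+00, -2.10091476e-01]), 'qvel': array([ 0.00039513,  0.00036334,  0.00012644,  0.00043236, -0.00113556,
        0.00038424]), 'tau': array([-1.95229218e-04, -3.85579455e+01, -3.22106838e+01,  7.01554609e-02,
        3.79449001e-02, -1.54518148e-04]), 'tcp_pos': array([0.24705595, 0.51855718, 0.21365601]), 'ee_rot': array([-6.92775367e-01, -3.06349663e+00,  2.57340119e-03]), 'contact_force': array([-0.08031716,  0.18353664, -0.74843632]), 'torque': array([ 0.00391225, -0.06246584, -0.06845325]), 'opening': 0.997759674297213}
scene 567.8430459719875 [[-0.771  0.422 -0.477  0.938]
 [ 0.637  0.503 -0.584  0.473]
 [-0.007 -0.754 -0.657  0.6  ]
 [ 0.     0.     0.     1.   ]]
side 587.1527091369679 [[ 0.766 -0.488  0.419  0.215]
 [-0.643 -0.567  0.516 -0.42 ]
 [-0.014 -0.664 -0.748  0.692]
 [ 0.     0.     0.     1.   ]]
```

View pics/scene0.png

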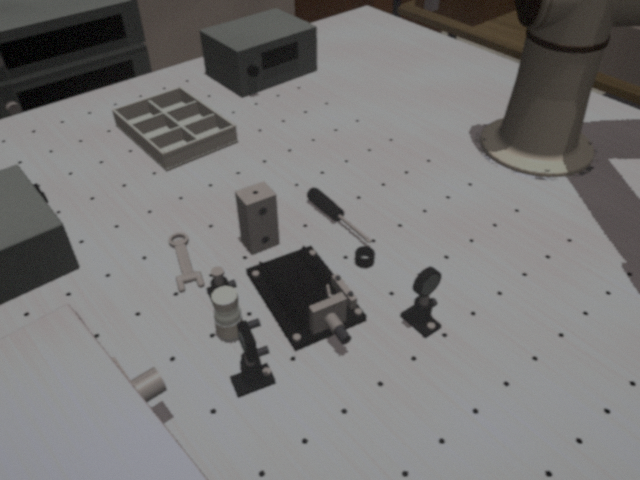

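View pics/side0.png

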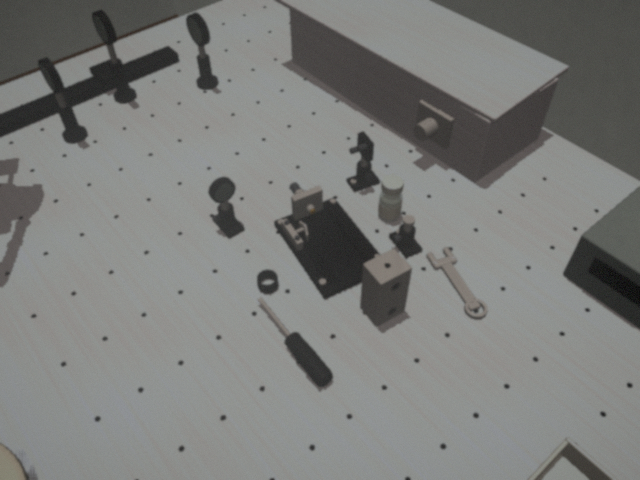

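The scene view shows the block at (258,217) and the black nest behind it with corners near (249,265), (309,250), (364,317) and (295,343). The side view shows the block at (386,287) and the nest at (275,225) to (380,255). Next I'll measure both from depth in each view.

Run:
```python
from h import *
for n in('scene0','side0'):
    W,im=world(n); g=im.mean(-1); z=W[...,2]
    print(n,'table z',np.nanmedian(z[(g>120)&(np.abs(W[...,0]-.5)<.25)&(np.abs(W[...,1])<.3)]))
    m=(z>.085)&(z<.12)&(W[...,0]>.2)&(W[...,0]<.8)&(abs(W[...,1])<.3)
    nn,l,st,c=cv2.connectedComponentsWithStats(m.astype(np.uint8))
    for i in range(1,nn):
        if st[i,4]>60:
            p=W[l==i]; t=p[p[:,2]>np.percentile(p[:,2],90)-.006]; r=cv2.minAreaRect((t[:,:2]*1000).astype(np.float32)); print('tall',c[i].round(),st[i,4],r,np.median(t[:,2]))
    m=(g<60)&(z>.004)&(z<.02)&(W[...,0]>.2)&(W[...,0]<.9)&(abs(W[...,1])<.4)
    nn,l,st,c=cv2.connectedComponentsWithStats(m.astype(np.uint8))
    for i in range(1,nn):
        if st[i,4]>300:
            p=W[l==i]; r=cv2.minAreaRect((p[:,:2]*1000).astype(np.float32)); print('dark',c[i].round(),st[i,4],r,cv2.boxPoints(r).round().tolist(),np.median(p[:,2]))
a=cv2.imread('pics/scene0.png')[170:360,180:400];b=cv2.imread('pics/side0.png')[170:360,220:440]
cv2.imwrite('pics/crop.png',cv2.convertScaleAbs(np.vstack([cv2.resize(x,None,fx=3,fy=3,interpolation=cv2.INTER_CUBIC) for x in(a,)]),alpha=2))
cv2.imwrite('pics/crop2.png',cv2.convertScaleAbs(cv2.resize(b,None,fx=3,fy=3,interpolation=cv2.INTER_CUBIC),alpha=2))
```

```text
scene0 table z -0.0009187237836665862
tall [256. 196.] 829 ((581.2852783203125, -110.04857635498047), (43.83956527709961, 51.09833526611328), 83.02861022949219) 0.0987893646817799
tall [427. 276.] 309 ((508.41412353515625, 165.2373046875), (28.443952560424805, 14.213793754577637), 1.9539631605148315) 0.09611267456312234
tall [248. 333.] 462 ((733.005859375, 99.14990234375), (37.9234619140625, 26.254281997680664), 70.69693756103516) 0.09546192364550232
dark [294. 294.] 4076 ((601.7479248046875, 25.66651153564453), (165.3363037109375, 108.36854553222656), 78.72914123535156) [[532.0, -45.0], [639.0, -66.0], [671.0, 96.0], [565.0, 117.0]] 0.011129092271949581
dark [ 52. 274.] 446 ((863.494140625, -238.57969665527344), (72.56966400146484, 7.618868827819824), 1.1202014684677124) [[827.0, -235.0], [827.0, -243.0], [900.0, -242.0], [900.0, -234.0]] 0.012222114761982539
dark [420. 322.] 388 ((509.39923095703125, 166.36846923828125), (48.77442169189453, 28.913835525512695), 87.38743591308594) [[494.0, 143.0], [523.0, 141.0], [525.0, 190.0], [496.0, 191.0]] 0.0075579917859824874
dark [250. 383.
[... 373 characters left out ...]
[220. 185.] 266 ((508.77587890625, 163.5768585205078), (15.171931266784668, 30.10801887512207), 82.94979095458984) 0.0963501728567091
tall [387. 269.] 1253 ((581.7203369140625, -112.19417572021484), (42.70512771606445, 51.122310638427734), 82.65929412841797) 0.09996355924490463
dark [328. 251.] 3730 ((594.3611450195312, 22.492835998535156), (163.92713928222656, 97.80174255371094), 78.24691772460938) [[530.0, -48.0], [626.0, -68.0], [659.0, 93.0], [563.0, 113.0]] 0.01221204435887474
dark [603. 297.] 691 ((826.0120849609375, -302.3490905761719), (6.116203308105469, 119.94388580322266), 0.4968949854373932) [[822.0, -242.0], [823.0, -362.0], [830.0, -362.0], [829.0, -242.0]] 0.012063468798687915
```

View pics/crop.png

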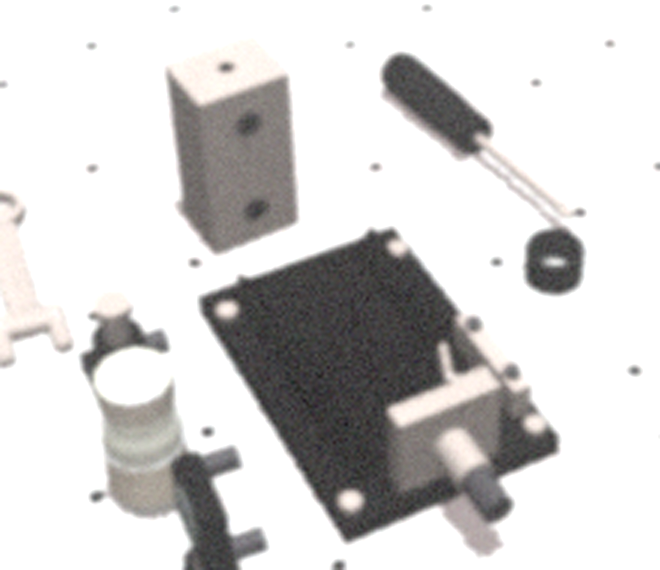

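View pics/crop2.png

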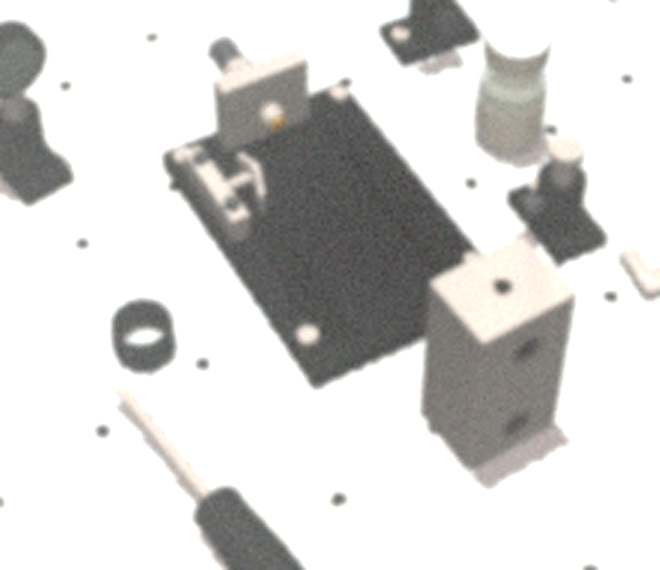

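Both views agree. The nest front is at about (585,-56) mm with its x axis at 78.7°. The block is at about (581,-111) mm with a height of 99–100 mm and its x axis at about 83°. I'll move over them for a wrist view.

```bash
cat >> h.py <<'E'
def go(x,y,z,yawy=None):
    "shares for a target TCP (m); yawy = wanted world angle of tool y, deg"
    s=state(); M=R.from_rotvec(s['ee_rot']).as_matrix(); d=M.T@(np.array([x,y,z])-s['tcp_pos'])
    cur=np.degrees(np.arctan2(M[1,1],M[0,1])); t=0 if yawy is None else -((yawy-cur+180)%360-180)
    print('t',round(s['time_s'],2),'tcp',s['tcp_pos'].round(4),'yawy',cur.round(2),'F',s['contact_force'].round(2),'op',round(s['opening']*92,1)); print('shares',(d/.2).round(4),'turn',round(t/90,4))
N0=np.array([.5855,-.0555]); NA=78.5
def nest(x,y,a=None,o=None):
    a=np.radians(NA if a is None else a); o=N0 if o is None else o
    return o+x*np.array([np.cos(a),np.sin(a)])+y*np.array([-np.sin(a),np.cos(a)])
E
python3 - <<'E'
from h import *
s=state(); M=np.eye(4); M[:3,:3]=R.from_rotvec(s['ee_rot']).as_matrix(); M[:3,3]=s['tcp_pos']
print((np.linalg.inv(M)@np.linalg.inv(camera_info('wrist')['world_to_cam'])).round(3)); go(.585,-.08,.26,-11.3)
E
```

```text
[[-0.    -0.97  -0.241  0.066]
 [ 1.    -0.    -0.001  0.001]
 [ 0.    -0.241  0.97  -0.17 ]
 [ 0.     0.     0.     1.   ]]
t 0.1 tcp [0.2471 0.5186 0.2138] yawy 64.51 F [ 0.24  0.14 -0.29] op 92.0
shares [-2.8129 -1.975  -0.229 ] turn 0.8424
```

drive_tool(rows=[-1, -0.7, -0.08, 0, -1, -0.7, -0.08, 0, -1, -0.7, -0.08, 0, -1, -0.7, -0.08, 0, -1, -0.7, -0.08, 0])

```text
time_s: 0.6
tcp_pos: [0.3682, 0.3045, 0.2304]
ee_rot: [-0.693, -3.064, 0.001]
contact_force: [1.0, 0.7, -0.4]
opening: 1.001
```

drive_tool(rows=[-1, -0.7, -0.08, 0, -1, -0.7, -0.08, 0, -1, -0.7, -0.08, 0, -1, -0.7, -0.08, 0, -1, -0.7, -0.08, 0])

```text
time_s: 1.1
tcp_pos: [0.4886, 0.0919, 0.2465]
ee_rot: [-0.694, -3.064, 0.0]
contact_force: [0.8, 0.7, 1.0]
opening: 0.999
```

drive_tool(rows=[-0.81, -0.58, -0.07, 0.84, -0.81, -0.58, -0.07, 0.84, -0.81, -0.58, -0.07, 0.84, -0.81, -0.58, -0.07, 0.84, -0.81, -0.58, -0.07, 0.84, -0.81, -0.58, -0.07, 0.84, -0.81, -0.58, -0.07, 0.84, -0.81, -0.58, -0.07, 0.84, -0.81, -0.58, -0.07, 0.84, -0.81, -0.58, -0.07, 0.84, -0.81, -0.58, -0.07, 0.84, -0.81, -0.58, -0.07, 0.84])

```text
time_s: 2.3
tcp_pos: [0.5842, -0.0802, 0.2604]
ee_rot: [-2.423, -1.999, 0.0]
contact_force: [-0.8, -0.0, 0.4]
opening: 0.999
```

Run:
```python
from h import *
go(.585,-.08,.26,-11.3); save('wrist','w0')
a=cv2.imread('pics/w0.png'); cv2.imwrite('pics/w0b.png',cv2.convertScaleAbs(a,alpha=1.8))
```

```text
t 2.3 tcp [ 0.5842 -0.0802  0.2604] yawy -10.97 F [-0.78 -0.02  0.39] op 91.9
shares [0.0018 0.0036 0.002 ] turn 0.0037
```

View pics/w0b.png

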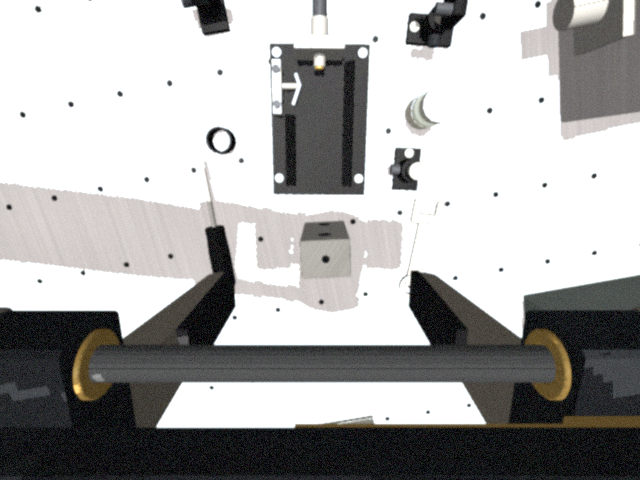

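The wrist view shows the nest front edge at row 194, columns 274–364. The micrometer's brass tip is at (319,62), the shoe at (297,86), the block top at (300–350, 238–277), the stub foot at (405,170) and the driver at (215,240). Next I'll refine the nest and block edges.

Run:
```python
from h import *
z=np.load('pics/w0.npz'); K=z['K'];T=np.linalg.inv(z['T']); im=z['im']; g=im.mean(-1); W,_=world('w0')
def ray(u,v,h):
    d=T[:3,:3]@np.array([(u-K[0,2])/K[0,0],(v-K[1,2])/K[1,1],1]); return T[:3,3]+d*(h-T[2,3])/d[2]
def edge(vals):  # subpixel max gradient
    k=np.argmax(abs(np.diff(vals))); return k+.5
def fit(pts): 
    v=cv2.fitLine(np.array(pts,np.float32)*1000,cv2.DIST_HUBER,0,.01,.01).ravel(); return v
gs=cv2.GaussianBlur(g,(3,3),0)
F=[ray(u,180+edge(gs[180:210,u]),.012)[:2] for u in range(284,352) if not 276<u<283]
L=[ray(262+edge(gs[v,262:285]),v,.012)[:2] for v in list(range(120,172))]
Rr=[ray(352+edge(gs[v,352:378]),v,.012)[:2] for v in list(range(60,172))]
for n,p in(('front',F),('L',L),('R',Rr)):
    v=fit(p); print(n,v.round(3),'ang',np.degrees(np.arctan2(v[1],v[0])).round(2))
vf,vl,vr=fit(F),fit(L),fit(Rr)
def X(a,b):
    t=np.linalg.solve(np.c_[a[:2],-b[:2]],b[2:]-a[2:]); return a[2:]+t[0]*a[:2]
c1,c2=X(vf,vl),X(vf,vr); print('corners',c1,c2,'width',np.linalg.norm(c1-c2),'mid',(c1+c2)/2)
zz=W[...,2]; m=(zz>.09)&(zz<.115); m[:210]=0; m[300:]=0; m[:,:280]=0; m[:,370:]=0
p=W[m]; r=cv2.minAreaRect((p[:,:2]*1000).astype(np.float32)); print('block',r,cv2.boxPoints(r).round(1).tolist(),np.median(p[:,2]),m.sum())
m2=cv2.morphologyEx(m.astype(np.uint8),cv2.MORPH_OPEN,np.ones((5,5))); c=cv2.findContours(m2,0,1)[0]; c=max(c,key=cv2.contourArea); b=cv2.boxPoints(cv2.minAreaRect(c)); print(b)
m=(zz>.09)&(zz<.115)
# intensity: block top edges
a=g[225:290,290:362]; cv2.imwrite('pics/blk.png',cv2.resize(np.clip(a*1.8,0,255).astype(np.uint8),None,fx=8,fy=8,interpolation=cv2.INTER_CUBIC))
```

```text
front [ 9.79000e-01 -2.04000e-01  5.76845e+02 -5.48510e+01] ang -11.76
L [1.99000e-01 9.80000e-01 5.44782e+02 1.03230e+01] ang 78.55
R [2.00000e-01 9.80000e-01 6.57937e+02 1.99990e+01] ang 78.48
corners [533.4101   -45.806736] [639.9941  -68.00037] width 108.87012 mid [586.7021  -56.90355]
block ((583.5477905273438, -111.62435913085938), (40.34405517578125, 50.04475021362305), 82.22752380371094) [[556.0, -128.1999969482422], [605.5999755859375, -135.0], [611.0999755859375, -95.0], [561.5, -88.30000305175781]] 0.09988882064305543 1990
[[299.15714 238.14214]
 [348.9327  235.65337]
 [350.9377  275.7531 ]
 [301.16214 278.24188]]
```

View pics/blk.png

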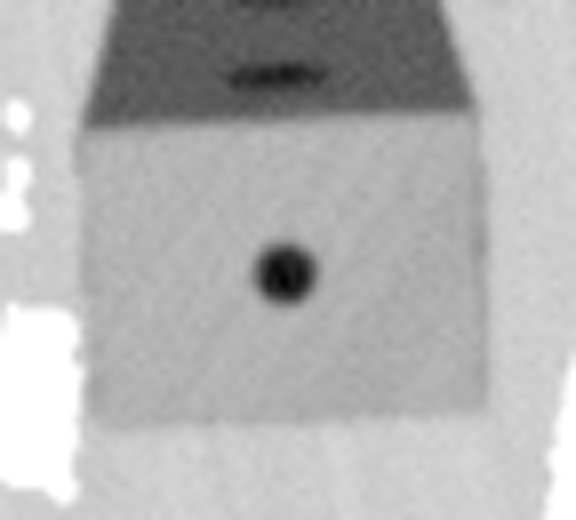

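Refined values: nest origin (586.5,-56.6) mm at 78.45°, block (583.5,-111.6) mm at 82.25°. Grasp with tool y at -7.75°.

```bash
sed -i 's/^N0=.*/N0=np.array([.5865,-.0566]); NA=78.45/' h.py
python3 - <<'E'
from h import *
go(.5835,-.1116,.05,-7.75)
E
```

```text
t 2.35 tcp [ 0.5843 -0.0802  0.2605] yawy -10.99 F [-0.11  0.09  1.22] op 92.2
shares [-0.1549  0.0263  1.0523] turn -0.036
```

drive_tool(rows=[-0.155, 0.026, 0.2, -0.036, -0.155, 0.026, 0.45, -0.036, -0.155, 0.026, 0.7, -0.036, -0.155, 0.026, 0.9, -0.036, -0.155, 0.026, 1, -0.036, -0.155, 0.026, 1, -0.036, -0.155, 0.026, 1, -0.036])

```text
time_s: 3.05
tcp_pos: [0.5839, -0.1118, 0.0613]
ee_rot: [2.367, 2.065, 0.0]
contact_force: [0.6, -0.5, 0.6]
opening: 1.002
```

Run:
```python
from h import *
go(.5835,-.1116,.05,-7.75)
```

```text
t 3.05 tcp [ 0.5839 -0.1118  0.0613] yawy -7.81 F [ 0.55 -0.53  0.63] op 92.1
shares [ 0.0008 -0.0023  0.0566] turn -0.0007
```

Close on the block.

drive_tool(rows=[0, -0.002, 0.055, 0, 0, -0.002, 0.055, 0, 0, -0.002, 0.055, 0, 0, -0.002, 0.055, 0, 0, -0.002, 0.055, 0, 0, -0.002, 0.055, 0, 0, -0.002, 0.055, 0, 0, -0.002, 0.055, 0, 0, -0.002, 0.055, 0, 0, -0.002, 0.055, 0], jaw=40)

```text
time_s: 4.05
tcp_pos: [0.5827, -0.1116, 0.0499]
ee_rot: [-2.367, -2.064, 0.001]
contact_force: [-4.7, 0.8, 5.3]
opening: 0.538
```

Run:
```python
from h import *
# keep block centred under the tool; go to 8 mm gap first
p=nest(-.028,0); print(p); go(p[0],p[1],.05,-11.55)
save('wrist','w1')
W,im=world('w1'); zz=W[...,2]; m=(zz>.09)&(zz<.11); m[:210]=0; m[:,:270]=0; m[:,380:]=0
cv2.imwrite('pics/w1b.png',cv2.convertScaleAbs(cv2.imread('pics/w1.png'),alpha=1.8))
```

```text
[ 0.58089376 -0.08403301]
t 4.05 tcp [ 0.5827 -0.1116  0.0499] yawy -7.84 F [-4.73  0.76  5.29] op 49.5
shares [ 0.1355 -0.0277 -0.0003] turn 0.0413
```

View pics/w1b.png

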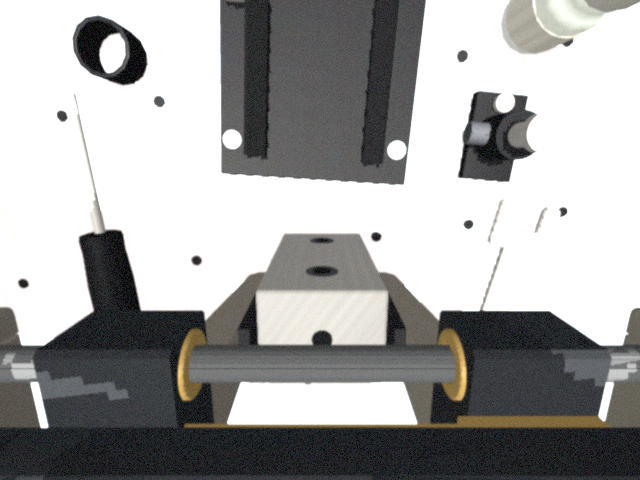

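The block is gripped at 49.5 mm. Its front face spans row 234 (foot) to row 290 (top), and the nest front edge is at rows 172–184. Now I'll measure the gap from this closer view.

```bash
cat > gap.py <<'E'
from h import *
def gap(name,vf,ub,vb,uf,cw,vt=None,sides=None):
    "vf: row range nest edge; ub: cols of block top edge; vb its rows; uf cols of nest edge"
    z=np.load(f'pics/{name}.npz'); K=z['K'];T=np.linalg.inv(z['T']); g=cv2.GaussianBlur(z['im'].mean(-1),(3,3),0)
    def ray(u,v,h):
        d=T[:3,:3]@np.array([(u-K[0,2])/K[0,0],(v-K[1,2])/K[1,1],1]); return (T[:3,3]+d*(h-T[2,3])/d[2])[:2]*1000
    def line(cols,rows,h,sgn):
        P=[ray(u,rows[0]+np.argmax(sgn*np.diff(g[rows[0]:rows[1],u]))+.5,h) for u in cols]
        v=cv2.fitLine(np.array(P,np.float32),cv2.DIST_HUBER,0,.01,.01).ravel(); return v
    a=line(uf,vf,.012,1); b=line(ub,vb,.100,1); c=line(ub,cw,0.,-1)
    for n,l in(('nest',a),('blocktop',b),('blockfoot',c)): print(n,l[2:].round(1),np.degrees(np.arctan2(l[1],l[0])).round(2))
    nrm=np.array([-a[1],a[0]]); nrm*=np.sign(nrm[1]); print('gap top',(nrm@(a[2:]-b[2:])).round(1),'gap foot',(nrm@(a[2:]-c[2:])).round(1))
    return ray
E
python3 - <<'E'
from gap import *
ray=gap('w1',(160,200),range(275,372),(280,300),list(range(272,355)),(222,245))
# nest plate side edges rows 60..110 and block top corners
z=np.load('pics/w1.npz'); g=cv2.GaussianBlur(z['im'].mean(-1),(3,3),0)
for v in(70,120,165):
    l=200+np.argmax(-np.diff(g[v,200:240]))+.5; r=395+np.argmax(np.diff(g[v,395:435]))+.5
    A,B=ray(l,v,.012),ray(r,v,.012); print(v,A,B,np.linalg.norm(B-A),(A+B)/2)
v=310; r=g[v,240:400]; print(240+np.argsort(-abs(np.diff(r)))[:8])
for u in(261,386): print(ray(u,292,.1))
E
```

```text
nest [587.1 -57. ] -11.44
blocktop [588.4 -92.6] -7.84
blockfoot [587.1 -93.1] -7.85
gap top 34.6 gap foot 35.4
70 [544.34848257   9.02186409] [652.75457834  -5.98573796] 109.43998227263812 [598.55153046   1.51806307]
120 [539.47434555 -16.7420235 ] [647.52134662 -31.68227747] 109.07504585202015 [593.49784608 -24.21215049]
165 [534.27738354 -41.36385901] [642.73842991 -56.34439817] 109.49070796875962 [588.50790673 -48.85412859]
[255 256 387 386 257 254 385 388]
[565.02584948 -89.93562999]
[611.08044621 -96.27369809]
```

Block centre matches the TCP in x. Gap is about 35 mm and the yaw difference 3.7°. Move it to a gap of about 4 mm, squared.

```bash
sed -i 's/^N0=.*/N0=np.array([.5868,-.0569]); NA=78.55/' h.py
python3 - <<'E'
from h import *
p=nest(-.0240,0); go(p[0],p[1],.05,-11.45)
E
```

```text
t 4.1 tcp [ 0.5827 -0.1116  0.0499] yawy -7.84 F [-4.55 -0.21  5.69] op 49.4
shares [ 0.1542 -0.0245 -0.0003] turn 0.0402
```

drive_tool(rows=[0, 0, -0.005, 0, 0.03, -0.006, -0.005, 0.01, 0.06, -0.012, -0.005, 0.02, 0.09, -0.018, -0.005, 0.03, 0.12, -0.024, -0.005, 0.04, 0.14, -0.024, -0.005, 0.04, 0.15, -0.024, -0.005, 0.04, 0.15, -0.024, -0.005, 0.04, 0.15, -0.024, 0, 0.04, 0.15, -0.024, 0, 0.04])

```text
time_s: 5.1
tcp_pos: [0.5826, -0.0813, 0.05]
ee_rot: [-2.432, -1.988, -0.0]
contact_force: [-0.7, 1.3, -3.2]
opening: 0.544
```

Run:
```python
from h import *
p=nest(-.020,0); go(p[0],p[1],.05,-11.45)
save('wrist','w2'); cv2.imwrite('pics/w2b.png',cv2.convertScaleAbs(cv2.imread('pics/w2.png')[120:360,160:480],alpha=1.8))
```

```text
t 5.1 tcp [ 0.5826 -0.0813  0.05  ] yawy -11.46 F [-0.74  1.3  -3.21] op 50.1
shares [ 0.0238 -0.0034 -0.0002] turn -0.0001
```

View pics/w2b.png

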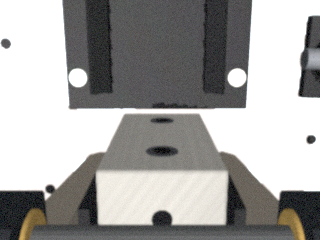

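The crop shows the nest front corners at columns 69 and 247 (middle 158) and the block foot middle at about 159, so it is square with a gap of about 5 mm. Creep in.

drive_tool(rows=[0.005, -0.003, 0, 0, 0.01, -0.004, 0, 0, 0.015, -0.004, 0, 0, 0.015, -0.004, 0, 0])

```text
time_s: 5.55
tcp_pos: [0.5827, -0.0783, 0.0499]
ee_rot: [2.431, 1.988, 0.001]
contact_force: [0.8, -1.0, -2.0]
opening: 0.542
```

drive_tool(rows=[0.0025, 0, 0, 0, 0.005, 0, 0, 0, 0.005, 0, 0, 0])

```text
time_s: 5.85
tcp_pos: [0.5828, -0.0773, 0.0499]
ee_rot: [2.431, 1.988, 0.001]
contact_force: [1.0, -1.6, -1.9]
opening: 0.543
```

Run:
```python
from h import *
p=nest(-.020,0); go(p[0],p[1],.05,-11.45); save('wrist','w3')
from gap import *
gap('w3',(210,245),range(280,365),(280,300),list(range(235,275)),(225,245))
```

```text
t 5.85 tcp [ 0.5828 -0.0773  0.0499] yawy -11.44 F [ 1.02 -1.55 -1.89] op 50.0
shares [ 0.004  -0.0005 -0.0004] turn 0.0001
nest [546.4 -48.3] -11.48
blocktop [590.  -58.6] -11.49
blockfoot [587.3 -56.4] -7.73
gap top 1.3 gap foot -0.2
```

drive_tool(rows=[0.0025, 0, 0, 0, 0.005, 0, 0, 0, 0.005, 0, 0, 0])

```text
time_s: 6.2
tcp_pos: [0.5829, -0.0764, 0.0499]
ee_rot: [2.431, 1.989, 0.0]
contact_force: [-0.1, -2.4, 0.2]
opening: 0.544
```

drive_tool(rows=[0.003, 0, 0, 0, 0.003, 0, 0, 0])

```text
time_s: 6.4
tcp_pos: [0.5829, -0.0763, 0.05]
ee_rot: [2.431, 1.988, -0.001]
contact_force: [-0.4, -4.5, 0.0]
opening: 0.538
```

Contact felt at -4.5 N. Hold briefly, then release.

drive_tool(rows=[-0.002, 0, 0, 0, -0.002, 0, 0, 0, -0.002, 0, 0, 0, -0.002, 0, 0, 0, -0.002, 0, 0, 0, -0.002, 0, 0, 0], jaw=80)

```text
time_s: 7.0
tcp_pos: [0.5827, -0.0759, 0.0496]
ee_rot: [-2.432, -1.989, -0.0]
contact_force: [0.7, -0.2, 0.2]
opening: 0.869
```

Run:
```python
from h import *
p=nest(-.020,0); go(p[0],p[1],.05,-11.45); save('wrist','w4')
from gap import *
gap('w4',(210,250),range(280,365),(270,300),list(range(235,275)),(225,245))
```

```text
t 7.0 tcp [ 0.5827 -0.0759  0.0496] yawy -11.44 F [ 0.73 -0.17  0.16] op 79.9
shares [-0.003   0.0014 -0.002 ] turn 0.0001
nest [547.3 -48.9] -11.47
blocktop [589.8 -57.6] -12.26
blockfoot [588.8 -54.4] -7.28
gap top 0.0 gap foot -2.9
```

The block is at the edge: measured gap 0, square within 1°. Lift, go behind it and shut the fingers.

drive_tool(rows=[0, 0, -0.2, 0, 0, 0, -0.4, 0, 0, 0, -0.4, 0, -0.15, 0, -0.4, 0, -0.3, 0, -0.4, 0, -0.4, 0, -0.4, 0, -0.4, 0, -0.4, 0])

```text
time_s: 7.75
tcp_pos: [0.5661, -0.1564, 0.1289]
ee_rot: [-2.435, -1.985, 0.001]
contact_force: [-0.3, -0.6, 0.6]
opening: 0.87
```

drive_tool(rows=[0, 0, 0.1, 0, 0, 0, 0.2, 0, 0, 0, 0.25, 0, 0, 0, 0.25, 0, 0, 0, 0.25, 0, 0, 0, 0.25, 0, 0, 0, 0.25, 0], jaw=0)

```text
time_s: 8.45
tcp_pos: [0.5675, -0.1546, 0.0807]
ee_rot: [2.43, 1.988, 0.001]
contact_force: [-0.2, -0.3, -0.4]
opening: 0.284
```

Run:
```python
from h import *
p=nest(-.055,0); go(p[0],p[1],.08,-11.45); save('wrist','w5')
cv2.imwrite('pics/w5b.png',cv2.convertScaleAbs(cv2.imread('pics/w5.png'),alpha=1.8))
```

```text
t 8.45 tcp [ 0.5675 -0.1546  0.0807] yawy -11.44 F [-0.25 -0.32 -0.36] op 26.1
shares [ 0.2231 -0.0026  0.0034] turn 0.0001
```

View pics/w5b.png

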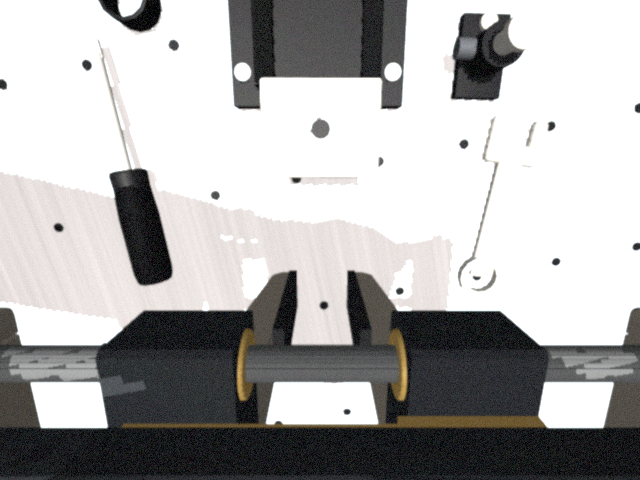

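The block is upright, square and centred (top at columns 260–382, nest 234–406, so middles 321 and 320). Approach it and start the high push.

drive_tool(rows=[0.06, -0.002, 0, 0, 0.12, -0.002, 0, 0, 0.18, -0.002, 0, 0, 0.22, -0.002, 0, 0, 0.235, -0.002, 0, 0, 0.245, -0.002, 0, 0, 0.255, -0.002, 0, 0, 0.265, -0.002, 0, 0, 0.28, -0.002, 0, 0, 0.295, -0.002, 0, 0, 0.31, -0.002, 0, 0], jaw=0)

```text
time_s: 9.6
tcp_pos: [0.5791, -0.0935, 0.0799]
ee_rot: [2.432, 1.988, 0.001]
contact_force: [-0.1, -1.8, 2.8]
opening: 0.003
```

drive_tool(rows=[0.015, 0, 0, 0, 0.03, 0, 0, 0, 0.045, 0, 0, 0, 0.06, 0, 0, 0, 0.075, 0, 0, 0, 0.09, 0, 0, 0, 0.105, 0, 0, 0, 0.12, 0, 0, 0])

```text
time_s: 10.4
tcp_pos: [0.5833, -0.0695, 0.0793]
ee_rot: [-2.431, -1.989, 0.0]
contact_force: [-0.3, -0.5, 0.7]
opening: 0.003
```

Run:
```python
from h import *
go(.58,-.1,.08,-11.45); save('wrist','w6')
a=cv2.imread('pics/w6.png'); save('side','s6'); b=cv2.imread('pics/s6.png')[130:370,190:510]
cv2.imwrite('pics/w6b.png',cv2.convertScaleAbs(np.hstack([cv2.resize(a,(400,300)),cv2.resize(b,(400,300))]),alpha=1.8))
```

```text
t 10.4 tcp [ 0.5833 -0.0695  0.0793] yawy -11.44 F [-0.33 -0.5   0.73] op 0.3
shares [-0.1525  0.0139 -0.0033] turn 0.0001
```

View pics/w6b.png

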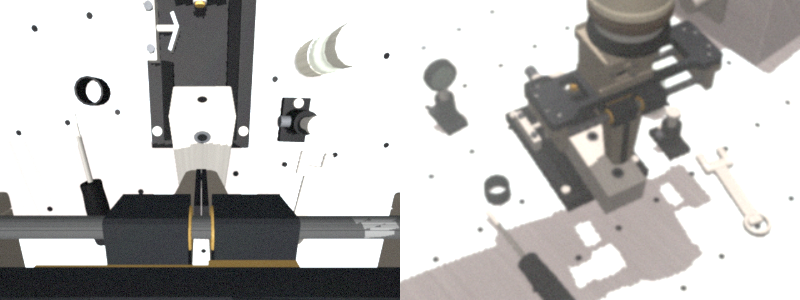

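The block has tipped. The wrist view shows it between the rails at columns 170–235. I'll check flatness and position from depth.

```bash
cat > blk.py <<'E'
from h import *
def blk(n):
    W,im=world(n); c,s=np.cos(np.radians(NA)),np.sin(np.radians(NA)); d=W[...,:2]-N0
    nx=1000*(d@[c,s]); ny=1000*(d@[-s,c]); z=1000*W[...,2]
    m=(z>40)&(z<75)&(abs(ny)<32)&(nx>-70)&(nx<140)
    for a in range(-60,140,10):
        k=m&(nx>=a)&(nx<a+10)
        if k.sum()>20: print(a,k.sum(),'z',np.median(z[k]).round(1),'y',np.percentile(ny[k],[2,98]).round(1))
    k=m&(abs(ny)<15); print('x range',np.percentile(nx[k],[.5,99.5]).round(1))
E
python3 - <<'E'
from blk import *
blk('w6'); print(); blk('s6')
E
```

```text
-30 163 z 44.0 y [-26.3  22.6]
-20 489 z 51.4 y [-26.1  22.4]
-10 1088 z 57.1 y [-25.4  21.9]
0 1248 z 64.0 y [-25.5  21.9]
10 1412 z 70.9 y [-25.5  21.9]
20 142 z 74.6 y [-26.1  22.5]
50 1405 z 70.0 y [-25.5  22. ]
60 842 z 61.3 y [-25.4  21.7]
x range [-12.8  64.5]

-40 183 z 47.3 y [-23.5  24.4]
-30 239 z 49.2 y [-23.9  24.8]
-20 236 z 50.5 y [-23.5  24.6]
-10 204 z 51.5 y [-23.9  24.8]
0 123 z 52.6 y [-0.9 25. ]
10 130 z 53.4 y [-0.5 25. ]
20 149 z 54.6 y [-4.5 24.9]
30 161 z 55.8 y [-9.1 24.8]
40 176 z 56.9 y [-13.3  24.9]
50 85 z 57.4 y [-17.5  24.9]
x range [-34.6  53.7]
```

The two shots caught it still falling. I'll raise slightly, let it settle and look again.

drive_tool(rows=[-0.02, 0, -0.05, 0, -0.06, 0, -0.15, 0, -0.2, 0, -0.25, 0, -0.35, 0, -0.25, 0, -0.45, 0, -0.25, 0, -0.45, 0, -0.25, 0])

```text
time_s: 11.1
tcp_pos: [0.5655, -0.1611, 0.1308]
ee_rot: [2.434, 1.984, 0.0]
contact_force: [0.7, -0.0, 0.7]
opening: 0.006
```

Run:
```python
from blk import *
p=nest(-.075,0); go(p[0],p[1],.032,-11.45); save('wrist','w7'); save('side','s7'); save('scene','c7')
for n in('w7','s7','c7'): print(n); blk(n)
cv2.imwrite('pics/w7b.png',cv2.convertScaleAbs(cv2.imread('pics/w7.png'),alpha=1.8))
```

```text
t 11.1 tcp [ 0.5655 -0.1611  0.1308] yawy -11.63 F [ 0.75 -0.04  0.71] op 0.5
shares [ 1.573e-01 -3.000e-04  4.938e-01] turn -0.0021
w7
-30 1135 z 51.8 y [-25.9  21.7]
-20 1094 z 51.9 y [-25.7  22.2]
-10 1160 z 52.1 y [-25.5  21.8]
0 1196 z 51.9 y [-25.9  22.2]
10 1226 z 51.9 y [-25.8  21.9]
20 1270 z 51.9 y [-25.5  22.2]
30 1307 z 51.9 y [-25.9  22. ]
40 1365 z 52.0 y [-25.7  22.1]
50 1084 z 51.9 y [-25.6  22.1]
x range [-30.   57.5]
s7
-40 126 z 45.6 y [-23.1  24. ]
-30 208 z 51.5 y [-24.1  24.6]
-20 108 z 51.9 y [-23.5  24.9]
-10 63 z 51.4 y [13.7 25.2]
0 66 z 51.4 y [13.7 25.2]
10 64 z 51.4 y [13.6 25. ]
20 60 z 51.5 y [13.4 25. ]
30 61 z 51.9 y [13.4 25. ]
40 60 z 51.7 y [14. 25.]
50 64 z 51.6 y [11.8 25.5]
60 65 z 51.6 y [ 8.4 24.9]
x range [-31.9  67.9]
c7
-30 135 z 50.9 y [-23.9  24.5]
-20 151 z 50.9 y [-23.8  24.5]
-10 163 z 51.0 y [-23.8  24.5]
0 165 z 50.8 y [-24.   24.4]
10 168 z 50.8 y [-23.9  24.8]
20 171 z 50.9 y [-23.9  24.3]
30 175 z 50.8 y [-24.   24.7]
40 171 z 51.0 y [-23.7  24.8]
50 185 z 51.0 y [-23.7  24.2]
60 280 z 50.4 y [-23.7  24.9]
70 100 z 46.2 y [-21.3  23.9]
x range [-28.7  71.2]
```

View pics/w7b.png

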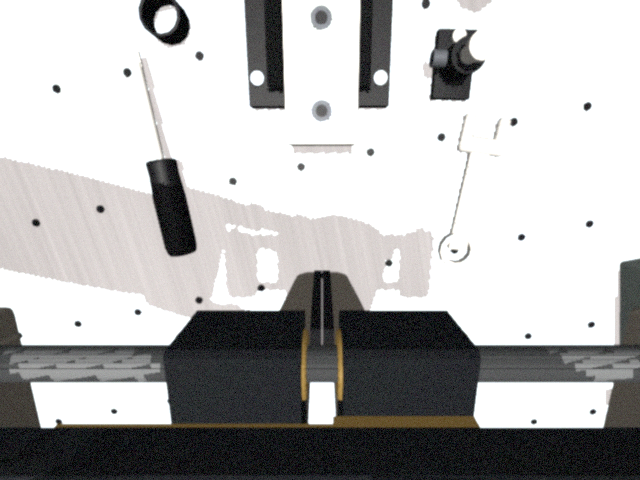

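The block lies flat: top at 52 mm, foot at x ≈ -30, head at ≈ 70 mm, centred within about 1.5 mm. Now I'll lower behind the foot.

drive_tool(rows=[0.05, 0, 0.2, 0, 0.1, 0, 0.4, 0, 0.157, 0, 0.52, -0.002, 0.2, 0, 0.52, -0.002, 0.25, 0, 0.52, -0.002, 0.28, 0, 0.52, -0.002, 0.28, 0, 0.52, -0.002])

```text
time_s: 11.95
tcp_pos: [0.5784, -0.103, 0.0277]
ee_rot: [2.425, 1.992, 0.003]
contact_force: [0.4, -0.3, -1.0]
opening: 0.006
```

Run:
```python
from blk import *
p=nest(-.04,0); go(p[0],p[1],.026,-11.45)
```

```text
t 11.95 tcp [ 0.5784 -0.103   0.0277] yawy -11.19 F [ 0.4  -0.32 -0.96] op 0.5
shares [ 0.0341 -0.0045  0.0085] turn 0.0029
```

drive_tool(rows=[0.015, -0.004, 0.006, 0, 0.03, -0.004, 0.006, 0, 0.045, -0.004, 0.006, 0, 0.06, -0.004, 0.006, 0, 0.075, -0.004, 0.006, 0, 0.09, -0.004, 0.006, 0, 0.1, -0.004, 0.006, 0])

```text
time_s: 12.65
tcp_pos: [0.5803, -0.084, 0.0249]
ee_rot: [2.428, 1.992, 0.0]
contact_force: [-0.3, -5.4, 3.6]
opening: 0.006
```

drive_tool(rows=[0.01, 0, 0, 0, 0.02, 0, 0, 0, 0.03, 0, 0, 0, 0.04, 0, 0, 0, 0.05, 0, 0, 0])

```text
time_s: 13.15
tcp_pos: [0.5823, -0.0743, 0.0249]
ee_rot: [2.428, 1.992, -0.0]
contact_force: [-1.6, -5.4, 3.9]
opening: 0.003
```

Run:
```python
from blk import *
p=nest(-.01,0); go(p[0],p[1],.027,-11.45); save('wrist','w8'); save('side','s8'); save('scene','c8')
for n in('w8','s8','c8'): print(n); blk(n)
cv2.imwrite('pics/w8b.png',cv2.convertScaleAbs(cv2.imread('pics/w8.png'),alpha=1.8))
```

```text
t 13.15 tcp [ 0.5823 -0.0743  0.0249] yawy -11.27 F [-1.57 -5.41  3.86] op 0.2
shares [ 0.0396  0.0052 -0.0105] turn 0.002
w8
-30 31 z 62.7 y [-1.1 -0.7]
-20 48 z 60.6 y [-1.1 -0.7]
-10 3175 z 52.9 y [-24.7  20.8]
0 2490 z 52.0 y [-25.8  21.6]
10 2624 z 52.1 y [-25.8  21.7]
20 2760 z 52.0 y [-25.9  21.7]
30 2887 z 51.9 y [-25.8  21.7]
40 3070 z 51.9 y [-25.9  21.6]
50 3228 z 52.0 y [-25.9  21.5]
60 3397 z 52.0 y [-26.   21.5]
70 3579 z 52.0 y [-26.   21.5]
80 3786 z 51.9 y [-26.   21.5]
90 1009 z 51.8 y [-25.9  21.4]
x range [-7.5 92.2]
s8
-30 313 z 59.2 y [-13.6  16.8]
-20 48 z 58.9 y [14.1 17.7]
-10 89 z 50.8 y [13.7 24.9]
0 54 z 51.4 y [10.1 25. ]
10 27 z 52.7 y [ 6.4 24.5]
20 58 z 51.7 y [ 5.8 24.5]
40 38 z 52.1 y [ 5.1 20.1]
50 42 z 51.9 y [ 5.6 20.4]
90 21 z 52.1 y [-8.  21.7]
x range [-28.8  92.7]
c8
-30 21 z 59.2 y [-14.7 -11.7]
-20 30 z 60.0 y [-14.9 -11.8]
-10 352 z 59.1 y [-23.   21.5]
0 162 z 51.0 y [-24.4  24.1]
10 165 z 51.0 y [-24.5  23.8]
20 172 z 50.9 y [-24.3  24.3]
30 182 z 51.0 y [-24.  24.]
40 177 z 50.8 y [-24.3  24.2]
50 184 z 50.8 y [-24.5  24.3]
60 185 z 51.0 y [-24.3  23.9]
70 201 z 50.9 y [-24.4  24.2]
80 198 z 50.8 y [-24.2  24. ]
90 244 z 47.8 y [-23.9  23.8]
x range [-23.5  95. ]
```

View pics/w8b.png

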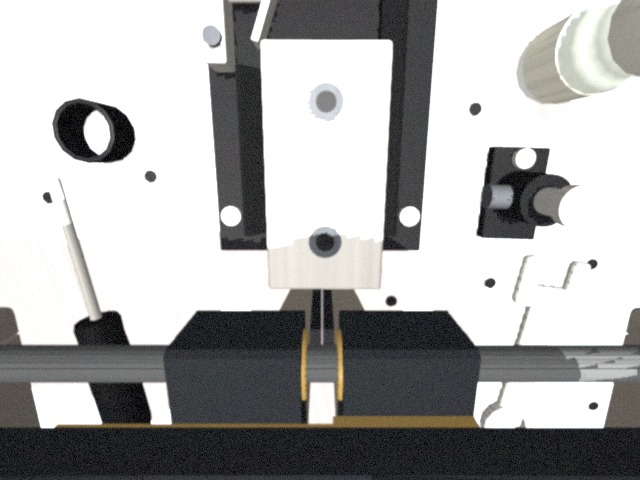

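Head is at ≈92.5 mm and the sliding force is 5.6 N. The picture shows the head at row 40 just short of the shoe, columns 261–392, slightly right of centre. Continue past the shoe slowly.

drive_tool(rows=[0.01, 0, 0, 0, 0.02, 0, 0, 0, 0.03, 0, 0, 0, 0.04, 0, 0, 0, 0.05, 0, 0, 0, 0.06, 0, 0, 0, 0.07, 0, 0, 0, 0.08, 0, 0, 0, 0.09, 0, 0, 0])

```text
time_s: 14.2
tcp_pos: [0.5856, -0.0566, 0.0248]
ee_rot: [2.428, 1.992, -0.0]
contact_force: [-1.0, -5.6, 3.4]
opening: 0.005
```

drive_tool(rows=[0.005, 0, 0, 0, 0.01, 0, 0, 0, 0.015, 0, 0, 0, 0.02, 0, 0, 0, 0.025, 0, 0, 0])

```text
time_s: 14.7
tcp_pos: [0.5865, -0.0525, 0.0248]
ee_rot: [2.427, 1.992, -0.002]
contact_force: [-1.6, -10.1, 4.3]
opening: 0.003
```

drive_tool(rows=[0.005, 0, 0, 0, 0.01, 0, 0, 0, 0.015, 0, 0, 0])

```text
time_s: 15.0
tcp_pos: [0.5871, -0.0501, 0.0248]
ee_rot: [2.427, 1.991, -0.003]
contact_force: [-2.1, -10.3, 3.8]
opening: 0.005
```

Run:
```python
from blk import *
p=nest(.01,0); go(p[0],p[1],.027,-11.45); save('scene','c9'); save('wrist','w9')
cv2.imwrite('pics/w9b.png',cv2.convertScaleAbs(cv2.imread('pics/w9.png')[:300],alpha=1.8))
blk('c9');blk('w9')
```

```text
t 15.0 tcp [ 0.5871 -0.0501  0.0248] yawy -11.25 F [ -2.07 -10.32   3.83] op 0.4
shares [ 0.0164  0.0054 -0.011 ] turn 0.0022
0 30 z 58.3 y [-15. -12.]
10 306 z 61.8 y [-14.9  17.5]
20 175 z 50.9 y [-24.1  24.5]
30 168 z 50.8 y [-24.3  24.3]
40 184 z 50.9 y [-24.1  23.9]
50 178 z 50.8 y [-24.3  24.1]
60 190 z 50.9 y [-24.3  24.3]
70 197 z 50.9 y [-24.3  24.7]
80 204 z 50.9 y [-24.   24.5]
90 198 z 51.0 y [-24.3  24.5]
100 209 z 50.9 y [-24.4  24.6]
110 346 z 49.4 y [-24.4  24.3]
x range [  1.  118.8]
0 49 z 61.5 y [-1.1 -0.6]
10 2017 z 61.1 y [-21.   17.4]
20 2446 z 52.0 y [-25.7  21.8]
30 2560 z 52.1 y [-25.8  21.7]
40 2703 z 52.0 y [-25.8  21.6]
50 2825 z 51.9 y [-25.9  21.6]
60 2967 z 52.0 y [-26.   21.5]
70 3193 z 51.9 y [-26.   21.6]
80 3298 z 51.9 y [-26.   21.5]
90 3507 z 52.1 y [-26.1  21.4]
100 3716 z 52.0 y [-26.1  21.4]
110 2840 z 51.9 y [-26.   21.3]
x range [ 17.3 116.9]
```

drive_tool(rows=[0.005, 0, 0, 0, 0.01, 0, 0, 0, 0.015, 0, 0, 0])

```text
time_s: 15.4
tcp_pos: [0.5877, -0.0477, 0.0249]
ee_rot: [2.426, 1.991, -0.004]
contact_force: [-1.8, -11.1, 3.8]
opening: 0.004
```

Run:
```python
from h import *
z=np.load('pics/w0.npz'); K=z['K'];T=np.linalg.inv(z['T']);c,s=np.cos(np.radians(NA)),np.sin(np.radians(NA))
for v in range(62,76):
    d=T[:3,:3]@np.array([(319-K[0,2])/K[0,0],(v-K[1,2])/K[1,1],1]); p=(T[:3,3]+d*(.032-T[2,3])/d[2])[:2]-N0
    print(v,(p@[c,s]*1000).round(1),(p@[-s,c]*1000).round(1),z['im'][v,319])
```

```text
62 140.9 0.1 [168 171 173]
63 139.9 0.1 [169 171 173]
64 139.0 0.1 [165 168 168]
65 138.0 0.1 [152 152 138]
66 137.0 0.1 [156 149 103]
67 136.1 0.1 [146 136  77]
68 135.1 0.1 [109 100  53]
69 134.1 0.1 [65 57 32]
70 133.2 0.1 [36 31 23]
71 132.2 0.1 [14 18 17]
72 131.2 0.0 [25 21 20]
73 130.3 0.0 [17 17 18]
74 129.3 0.0 [15 16 17]
75 128.3 0.0 [25 25 27]
```

From the overhead view, the button tip is at x ≈ 134.5 and the spindle end at ≈ 137. Head now ≈ 119.5.

drive_tool(rows=[0.005, 0, 0, 0, 0.01, 0, 0, 0, 0.015, 0, 0, 0, 0.02, 0, 0, 0, 0.025, 0, 0, 0])

```text
time_s: 15.9
tcp_pos: [0.5886, -0.0424, 0.0248]
ee_rot: [2.427, 1.991, -0.003]
contact_force: [-2.3, -10.6, 4.4]
opening: 0.003
```

drive_tool(rows=[0.005, 0, 0, 0, 0.01, 0, 0, 0, 0.015, 0, 0, 0, 0.02, 0, 0, 0, 0.025, 0, 0, 0])

```text
time_s: 16.4
tcp_pos: [0.5896, -0.0375, 0.0248]
ee_rot: [2.427, 1.991, -0.003]
contact_force: [-2.6, -10.7, 4.2]
opening: 0.006
```

Run:
```python
from blk import *
p=nest(.0265,0); go(p[0],p[1],.025,-11.45); save('wrist','w10'); blk('w10')
```

```text
t 16.4 tcp [ 0.5896 -0.0375  0.0248] yawy -11.26 F [ -2.56 -10.72   4.25] op 0.6
shares [ 0.0345  0.0056 -0.0009] turn 0.0021
10 43 z 62.4 y [-1.  -0.6]
20 60 z 59.7 y [-4.6 14. ]
30 3723 z 52.5 y [-25.  21.]
40 2548 z 52.0 y [-25.8  21.8]
50 2655 z 52.1 y [-25.8  21.6]
60 2813 z 52.0 y [-25.8  21.6]
70 2903 z 52.0 y [-25.8  21.6]
80 3162 z 51.9 y [-26.   21.6]
90 3228 z 52.0 y [-25.9  21.5]
100 3468 z 52.1 y [-26.   21.5]
110 3644 z 52.0 y [-26.1  21.4]
120 3797 z 51.9 y [-26.1  21.4]
130 74 z 50.9 y [-25.2  20.7]
x range [ 30.  129.7]
```

Head ≈ 130 and the sliding force is steady at 11.0 N. Finer steps now.

drive_tool(rows=[0.004, 0, 0, 0, 0.008, 0, 0, 0, 0.012, 0, 0, 0, 0.015, 0, 0, 0])

```text
time_s: 16.85
tcp_pos: [0.5902, -0.0345, 0.0248]
ee_rot: [2.427, 1.991, -0.003]
contact_force: [-0.9, -10.5, 3.2]
opening: 0.008
```

drive_tool(rows=[0.0025, 0, 0, 0, 0.005, 0, 0, 0])

```text
time_s: 17.05
tcp_pos: [0.5904, -0.0335, 0.0248]
ee_rot: [2.427, 1.991, -0.003]
contact_force: [-2.3, -9.5, 3.9]
opening: 0.006
```

drive_tool(rows=[0.0025, 0, 0, 0, 0.005, 0, 0, 0])

```text
time_s: 17.25
tcp_pos: [0.5906, -0.0328, 0.0249]
ee_rot: [2.426, 1.991, -0.003]
contact_force: [-2.1, -11.4, 4.2]
opening: 0.004
```

drive_tool(rows=[0.0025, 0, 0, 0, 0.0025, 0, 0, 0])

```text
time_s: 17.45
tcp_pos: [0.5907, -0.0323, 0.0248]
ee_rot: [2.426, 1.991, -0.003]
contact_force: [-1.7, -10.9, 3.0]
opening: 0.005
```

drive_tool(rows=[0.0025, 0, 0, 0, 0.0025, 0, 0, 0])

```text
time_s: 17.65
tcp_pos: [0.5908, -0.0319, 0.0248]
ee_rot: [2.426, 1.991, -0.003]
contact_force: [-3.0, -10.7, 3.9]
opening: 0.006
```

drive_tool(rows=[0.0025, 0, 0, 0, 0.0025, 0, 0, 0])

```text
time_s: 17.85
tcp_pos: [0.5909, -0.0315, 0.0248]
ee_rot: [2.426, 1.991, -0.003]
contact_force: [-1.5, -12.0, 3.7]
opening: 0.005
```

drive_tool(rows=[0.0025, 0, 0, 0, 0.0025, 0, 0, 0])

```text
time_s: 18.05
tcp_pos: [0.5909, -0.0314, 0.0248]
ee_rot: [2.426, 1.991, -0.004]
contact_force: [-2.5, -12.7, 3.3]
opening: 0.005
```

drive_tool(rows=[0.0025, 0, 0, 0, 0.0025, 0, 0, 0])

```text
time_s: 18.25
tcp_pos: [0.591, -0.0314, 0.0248]
ee_rot: [2.425, 1.991, -0.005]
contact_force: [-3.5, -14.6, 3.6]
opening: 0.003
```

It has stopped on the spindle: the TCP is static and force rises about 2 N per 0.5 mm. Press a little more.

drive_tool(rows=[0.0025, 0, 0, 0, 0.005, 0, 0, 0])

```text
time_s: 18.45
tcp_pos: [0.591, -0.0313, 0.0249]
ee_rot: [2.424, 1.99, -0.008]
contact_force: [-4.2, -19.6, 3.8]
opening: 0.005
```

drive_tool(rows=[0.002, 0, 0, 0, 0.002, 0, 0, 0, 0.002, 0, 0, 0])

```text
time_s: 18.75
tcp_pos: [0.591, -0.0313, 0.0249]
ee_rot: [2.424, 1.99, -0.008]
contact_force: [-4.1, -18.9, 3.7]
opening: 0.004
```

The press is about 19.6 N total, roughly 9 N beyond sliding. Back straight off, then rise.

drive_tool(rows=[-0.005, 0, 0, 0, -0.01, 0, 0, 0, -0.015, 0, 0, 0, -0.02, 0, 0, 0, -0.03, 0, 0, 0, -0.06, 0, 0, 0, -0.1, 0, 0, 0, -0.2, 0, -0.1, 0, -0.3, 0, -0.3, 0, -0.4, 0, -0.5, 0, -0.4, 0, -0.7, 0, -0.4, 0, -0.7, 0, -0.4, 0, -0.7, 0])

```text
time_s: 20.05
tcp_pos: [0.5758, -0.1056, 0.165]
ee_rot: [2.428, 1.992, 0.001]
contact_force: [-0.4, -0.4, -0.6]
opening: 0.005
```

Run:
```python
from blk import *
go(.58,-.1,.08); save('wrist','w11'); save('scene','c11'); blk('w11'); blk('c11')
a=cv2.imread('pics/w11.png')[:300,120:520];b=cv2.imread('pics/c11.png')[200:380,200:440]
cv2.imwrite('pics/w11b.png',np.hstack([cv2.convertScaleAbs(a,alpha=1.5),cv2.convertScaleAbs(cv2.resize(b,(400,300)),alpha=1.8)]))
```

```text
t 20.05 tcp [ 0.5758 -0.1056  0.165 ] yawy -11.28 F [-0.44 -0.41 -0.62] op 0.5
shares [0.0314 0.0146 0.4249] turn 0.0
30 316 z 51.5 y [-25.8  21.6]
40 881 z 51.9 y [-26.   21.6]
50 866 z 52.0 y [-25.8  21.3]
60 914 z 51.9 y [-26.2  21.9]
70 947 z 51.9 y [-26.   21.7]
80 949 z 51.9 y [-25.8  21.6]
90 983 z 51.9 y [-26.2  21.4]
100 1026 z 51.9 y [-25.9  21.3]
110 1058 z 52.0 y [-26.3  21.8]
120 833 z 51.9 y [-26.2  21.6]
x range [ 36.8 127.3]
30 40 z 50.5 y [-24.2  24.6]
40 181 z 51.0 y [-24.2  23.9]
50 187 z 51.1 y [-24.2  24.5]
60 191 z 50.8 y [-24.4  24.3]
70 194 z 50.9 y [-24.2  23.9]
80 192 z 51.1 y [-24.5  24.5]
90 208 z 51.1 y [-24.5  23.2]
100 211 z 50.9 y [-24.3  24.2]
110 216 z 51.0 y [-24.4  23.8]
120 217 z 51.0 y [-24.5  24.6]
130 322 z 49.4 y [-24.3  23.6]
x range [ 38.3 137.9]
```

View pics/w11b.png

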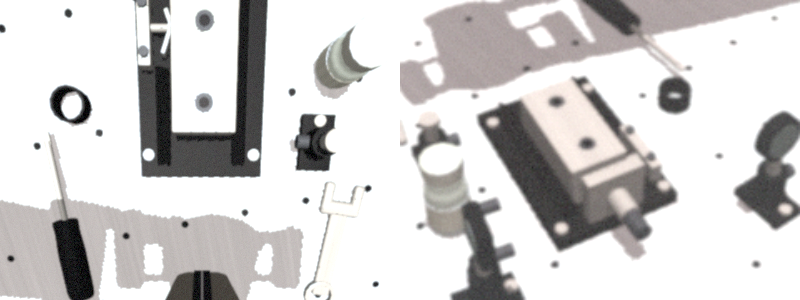

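The block is flat (top at 52 mm), its foot at x ≈ 36.5 and head at ≈ 136.5 mm against the tip. The tool is clear and the other items look where they were. Handing in.

```bash
python3 -c "
from h import *
print(sign_off()); print(state()['time_s'])"
```

```text
the job is handed in; nothing more can be done
None
the job is handed in; nothing more can be done
```

I brought the block upright to the front edge, tipped it into the nest, pushed it past the shoe against the micrometer, and let go. I handed it in at about 20 s of the 64 s allowed; sign-off reports no verdict.

- **Front edge:** I gripped the block upright, squared and centred it, and moved it in until I felt about 4.5 N. After release the measured gap was 0 and it was square within 1°.
- **Tipping:** a high push with shut fingers tipped it over, and it settled flat between the rails with its top at 52 mm.
- **Press:** sliding with the shoe against the block's side took about 11 N. The block stopped when I pressed to about 19.6 N in all, roughly 9 N beyond sliding. I then backed straight off.

**Last checks:** after release the block lay flat with its head at about x = 136.5 mm, where I had felt it stop. The tool read about 0 N, and the other items in the final pictures looked where they had been.

**Disagreements and limits:**
- The wrist depth put the block 2 mm right of the centre line, while the scene camera put it at 0; both are inside the 6 mm limit.
- The fitted line for the block's foot was off by about 4° in the close views, because it was an unreliable edge; I relied on its top edge and the felt contact instead.
- I could not measure directly that the block still touches the button after release. I infer it because the measured head position did not change.

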